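# Hold the desk gate open with a bus bar lever

### The arm

A 6-joint arm with a two-finger parallel gripper is mounted at the origin on the work surface. World frame = base frame: x ahead of the robot, y to its left, z up, the work surface at z = 0. Lengths are in mm, angles in rad, forces in N, time in s.
With the tool pointing down it reaches from about 275 to 850 mm from the base axis. Payload 5.2 kg.
Tool frame: the origin (TCP) lies midway between the tips of the shut fingers; the grasp point (between the pads) lies 19 mm behind it; z points along the fingers, y is the line along which they close (so a half turn about z gives the same grasp; the last joint's range is limited). The gripper opens to 85 mm and grips with 20 to 120 N. Pads are 22 mm wide; open, the fingers measure 114 mm over their backs; the gripper's body (76 mm by 85 mm) begins 54 mm behind the grasp point. The pads swing forward as they close: fully open they stand 13 mm farther back than shut.
Start: joints at [-1.385, 0.259, 1.535, -0, 1.348, -0.203], TCP at [208.514, -508.947, 231.31] pointing down, gripper open.
Joint ranges: [-3.14, 3.14], [-0.91, 2.08], [0.19, 2.58], [-1.22, 4.36], [0.22, 2.71], [-3.12, 3.12]. Speed limits (rad/s): [2.57, 2.57, 3.14, 3.14, 3.14, 3.14].

### API

Orientations are given as a rotation vector (axis times angle).
In Python, from workcell import * gives the robot as it stands.
- The arm moves only by the tool servo_tool, never from a script. Its argument "commands" is a list of rows, each a list of 5 numbers: the finger opening in m, from 0 to 0.0854, then the shift along the world's x, y, z in m, then the turn about the world's z in degrees. A call has 1 to 12 rows; each row shifts and turns the commanded pose from where the row before left it; what a row does not reach is not made up. A row lasts 1/12 s, in which the tool goes at most 41.7 mm and 7.16 degrees, less where a joint would pass 70% of its speed; a pose out of reach is approached as far as the arm can. A call with a gripper value outside its range is refused whole. The fingers move at their own pace and stop on an object; the grip force is fixed at half the most. Time passes only in rows, so rows that do not move let the fingers close. It gives the time, the measured TCP pose, the force, the opening and the grip force at its end, in the units of the state.
- observe(): the state, without advancing time (a new reading comes with each control period).
- camera(name): name is "scene" or "top" or "wrist"; returns a dict with "frame" (420x560x3 uint8, blue, green, red), "camera_matrix" (3x3 intrinsics, pixels), "eye" and "attitude" of the camera in the world; the wrist camera has in their place "tool_from_camera" (4x4, takes a point from camera to tool coordinates, whose origin is the TCP and whose axes are the flange's). Camera axes: x right, y down, z forward; pixel columns grow to the right and rows downward; lengths in mm; the calibration is good to about 2 mm. A picture is of the moment at which its call begins: read the wrist's pose just before it. There is no depth.
- close_job(): hands the job in; it is judged then, once.
Trained networks look in the newest picture that a camera, given by its name, has taken for a name from the list of things; names that differ only in an ending like _2 or _b are one class to them, and where a whole thing is asked for, a point or a joint stands for the part that bears it (a point fixed in the world has none). Each returns a list of dicts, best first, with "score" (0 to 1); they miss things now and then, are a little off and sometimes report something else, mostly with a low value. They report only what shows in the picture. A call takes as long as a camera call. They do not tell look-alikes from the thing itself.
- search_frame(camera, label): "pixel" ([column, row] in pixels, amid what is visible of it).
- trace(camera, label): "mask" (420x560 bool, what is visible of it) and "pixel" ([column, row] in pixels, amid what is visible of it).
The state is a dict: "clock": time; "joint_positions": joint angles; "joint_velocities": joint speeds; "effort": joint torques, N m; "tool_pos": TCP position; "tool_rot": TCP orientation; "contact_force": force on the tool from outside, world axes, zero at the start; "ft_torque": the same for the moment, N m; "opening": finger opening in mm; "grasp_force": force on a finger pad.
Only numpy, scipy, OpenCV 4.12 (cv2) and the standard library are available. Lean on these libraries where they do the work, as an engineer would, in place of code of your own. Each camera call takes 0.05 s, during which the arm holds its last target. There are 200 camera calls.

### The job

The copper bus bar lies across the black meter base as a lever, with its short end tucked under the lip of the heavy steel gate flap. With the fingertips, push the raised long end of the bar down until it is almost on the desk, so that the flap is lifted well open, and finish while still holding it down there. Do not grasp or lift the bar, do not touch the flap, keep the meter base in its place, and leave the sealing die and the two lead seals where they are.

Things in the scene. Friction and masses are not known exactly. Their poses are not given: they have to be found in the camera images.
- bar_end (a point): The point to press: top face of the copper bar, on its centre line, 20 mm in from the tip of the raised long end. About 119 mm above the desk at the start, about 12 mm when the tip touches the desk. It swings about the ridge 220 mm away, so it moves nearly straight down (under 15 mm sideways). z is up at the start; x points level along the bar to the gate. Pressing takes about 4 to 14 N.
- bus_bar: Flat copper bus bar, 360 x 30 x 8 mm, 0.78 kg, loose, sloping about 16 degrees at the start: the short end, 120 mm beyond the ridge, is under the flap's lip; the long end, 240 mm from the ridge, is up in the air. Origin on its underside over the ridge, about 52 mm above the desk; axes as bar_end.
- bar_pivot (a point): Point on the bar's underside where it lies on the ridge, about 52 mm above the desk (the bar's origin). Two bolts through the bar, one each side of the ridge, keep it from sliding along; two brass clips on the meter base, 67 mm high, stand either side of it.
- meter_base: Black plastic meter base with four rubber feet, loose, 1 kg: 80 mm along the bar, 130 mm across it, body 37 mm high, with a rounded ridge across its middle whose top is 52 mm high. Origin on the desk under the middle of the ridge.
- gate_flap (a joint): Angle of the heavy steel flap (about 3 kg) about its level hinge, rad: 0 = shut (as at the start), growing as the lip rises; it is about 0.40 to 0.45 when the long end of the bar touches the desk. It falls shut by its own weight when the bar is let go.
- gate_lip (a point): Middle of the front top edge of the flap's lip, 250 mm wide and 42 mm above the desk when shut. The flap slopes up from it to a hinge 145 mm farther back and 115 mm high, between two grey steel cheeks 280 mm apart overall and 128 mm high.
- sealing_die: Brass sealing die standing upright, 32 mm across the foot, 64 mm high. Origin at the middle of its underside. To be left alone.
- seal_a: Round lead seal, 22 mm across, 8 mm high, lying flat. Origin at its underside. To be left alone.
- seal_b: The other round lead seal, the same size. Origin at its underside. To be left alone.
Not all that is in view belongs to the job. There is more than one size of the meter_base; the job needs the largest.

How it is judged (in metres and radians):
On the way:
1. the flap is raised by pressing the bar with the fingers (value of joint gate_flap above 0.15 rad and contact force between the fingers and bus_bar above 1 N), for 0.1 s.
At the end, for the whole second after the job is handed in: Flap still, at 0.32 rad or more, carried by the bar over the meter base; fingers press the bar over 1 N with bar_end under 50 mm above the desk; robot not touching the flap; meter base within 25 mm, die and seals within 15 mm of their starts (value of joint gate_flap above 0.32 rad and velocity of joint gate_flap between -0.1 and 0.1 rad/s and height (world z) of bar_end below 0.05 m and contact force between the fingers and bus_bar above 1 N and contact force between bus_bar and gate_flap above 2 N and contact force between bus_bar and meter_base above 2 N and contact force between each of the arm, the fingers and gate_flap below 0.5 N and distance of meter_base from where it was at the start of the episode below 0.025 m and distance of each of sealing_die, seal_a, seal_b from where it was at the start of the episode below 0.015 m); the arm keeps its last pose, push and grip.
It fails at once if the bus bar is lifted or dragged off the meter base (distance of bar_pivot from where it was at the start of the episode above 0.03 m).
It fails at once if the robot touches the gate flap (contact force between any of the arm, the fingers and gate_flap above 1 N).
It fails at once if the meter base is shoved away (distance of meter_base from where it was at the start of the episode above 0.025 m).
It fails at once if the die or a seal is disturbed (distance of any of sealing_die, seal_a, seal_b from where it was at the start of the episode above 0.015 m or angle between sealing_die's own z axis and vertical above 0.4 rad).
It also fails if it takes over 32 s, if anything falls off the work surface, if the arm or the gripper's body presses on something with over 40 N, if the wrist force passes 120 N, or if a joint passes its speed limit or range.

## Working session

There is one attempt and no reset: what is moved stays moved. The work goes in short steps, Python scripts to look and compute and a tool call to move; the robot and the scene stay as the last step left them, time stands still between calls to the robot, and variables do not carry over. Pictures are saved under pics/ and viewed, at most 10 in all, crops included, and the job is handed in when it is done.

Besides the shell and the picture viewer there is one more tool, called after "Call:" as a command line: name --pt "numbers of a row" for each row, then --argument value for the rest. servo_tool: Moves the arm, as the interface text tells. Its arguments: {"type":"object","properties":{"commands":{"type":"array","items":{"type":"array","items":{"type":"number"}}}},"required":["commands"]}

```bash
mkdir -p pics; cat > h.py <<'E'
from workcell import *
import numpy as np, cv2
def ray(c,p):
    K=np.array(c["camera_matrix"]);R=np.array(c["attitude"])
    if R.shape!=(3,3): R=cv2.Rodrigues(R.astype(float))[0]
    d=R@np.linalg.inv(K)@np.array([p[0],p[1],1.]);return np.array(c["eye"],float),d
def atz(c,p,z):
    e,d=ray(c,p);return e+d*(z-e[2])/d[2]
E
python3 - <<'E'
from h import *
for n in ("scene","top"):
    c=camera(n);cv2.imwrite(f"pics/{n}1.png",c["frame"])
    print(n,c["eye"],np.array(c["attitude"]).tolist(),np.array(c["camera_matrix"]).tolist())
    for l in ("bar_end","bus_bar","meter_base","gate_lip","gate_flap","sealing_die","seal_a"):
        z=dict(bar_end=119,bus_bar=60,meter_base=40,gate_lip=42).get(l,8)
        for r in search_frame(n,l)[:4]: print(l,np.round(r["pixel"]),round(r["score"],2),np.round(atz(c,r["pixel"],z)))
print(observe())
E
```

```text
scene [1175.28796364  463.54495309  848.47336639] [-1.5071236914099417, -2.1453324641996203, 0.81506222842389] [[479.04477214736823, 0.0, 278.82388203773104], [0.0, 479.04477214736823, 209.38390994739183], [0.0, 0.0, 1.0]]
bar_end [238. 161.] 0.83 [476. 102. 119.]
bus_bar [239. 163.] 0.72 [426.  79.  60.]
bus_bar [256. 192.] 0.17 [502. 151.  60.]
meter_base [303. 154.] 0.8 [323. 205.  40.]
meter_base [255. 194.] 0.77 [489. 145.  40.]
meter_base [200. 254.] 0.59 [686. 100.  40.]
gate_lip [324. 208.] 0.6 [478. 307.  42.]
gate_flap [324. 210.] 0.77 [457. 301.   8.]
sealing_die [178. 218.] 0.83 [591.  -8.   8.]
seal_a [257. 163.] 0.57 [360.  96.   8.]
top [375.05496307 218.17885773 931.92332996] [-2.1534706449801724, 2.11125598440252, -0.20537003471661106] [[493.4006859801084, 0.0, 276.3388247307592], [0.0, 493.4006859801084, 209.95281039858344], [0.0, 0.0, 1.0]]
bar_end [362. 266.] 0.84 [433.  67. 119.]
bus_bar [362. 266.] 0.87 [437.  57.  60.]
meter_base [336. 143.] 0.69 [668.  99.  40.]
meter_base [316. 267.] 0.61 [434. 137.  40.]
meter_base [281. 355.] 0.58 [281. 197.  40.]
meter_bas
[... 260 characters left out ...]
ock': 0.8, 'joint_positions': array([-1.38478948e+00,  2.58548847e-01,  1.53500266e+00,  3.32001357e-06,
        1.34796848e+00, -2.02785216e-01]), 'joint_velocities': array([ 0.0001607 ,  0.00106947, -0.00144143, -0.00038293, -0.00127053,
        0.00111664]), 'effort': array([ 2.63181588e-03, -4.45851338e+01, -2.90888643e+01, -1.60110599e-04,
        2.86957184e-04, -4.26337510e-05]), 'tool_pos': array([ 208.52196836, -508.95377264,  231.33622733]), 'tool_rot': array([3.08234815e+00, 6.06858784e-01, 4.12837676e-06]), 'contact_force': array([-0.11560065,  0.0831595 , -0.00109964]), 'ft_torque': array([ 0.00951696, -0.05943291,  0.02567051]), 'grasp_force': 0.0, 'opening': 85.31317686110978}
```

View pics/scene1.png

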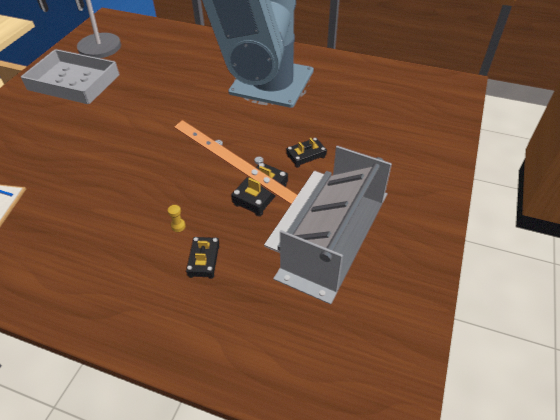

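View pics/top1.png

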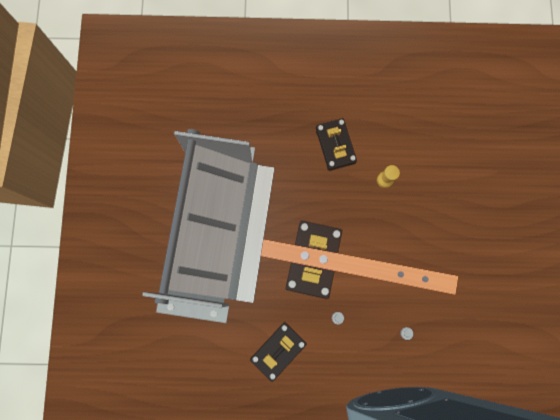

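```bash
python3 - <<'E'
from h import *
for n in ("scene","top"):
    c=camera(n)
    for l in ("bus_bar","gate_flap"):
        r=trace(n,l)[0];m=r["mask"].astype(np.uint8)
        b=cv2.minAreaRect(cv2.findNonZero(m));print(n,l,r["score"],m.sum(),np.round(cv2.boxPoints(b)).tolist())
    m=trace(n,"bus_bar")[0]["mask"]
    cv2.imwrite(f"pics/{n}_m.png",m*np.uint8(255))
    print([np.round(q,0).tolist() for q in cv2.approxPolyDP(max(cv2.findContours(m.astype(np.uint8),0,2)[0],key=cv2.contourArea),2,True)[:,0]])
E
```

```text
scene bus_bar 0.61 1735 [[173.0, 129.0], [180.0, 118.0], [297.0, 195.0], [290.0, 206.0]]
scene gate_flap 0.93 4977 [[263.0, 244.0], [335.0, 136.0], [386.0, 170.0], [314.0, 278.0]]
[[174, 127], [247, 177], [259, 181], [263, 187], [290, 204], [295, 198], [293, 192], [187, 123], [180, 121]]
top bus_bar 0.76 3505 [[260.0, 257.0], [264.0, 238.0], [458.0, 275.0], [455.0, 294.0]]
top gate_flap 0.68 13243 [[158.0, 292.0], [185.0, 137.0], [279.0, 154.0], [253.0, 308.0]]
[[263, 241], [263, 255], [392, 282], [455, 292], [456, 275], [281, 242]]
```

The top view shows the bar running from the flap lip at (263,248) to the raised tip at (456,284), with the largest base under it at (314,260). The seals are at (338,318) and (407,333) and the die at (388,178). In the scene view the tip is at (178,125), so the networks agree with the pictures.

```bash
python3 - <<'E'
from h import *
t=camera("top");s=camera("scene")
def tri(p,q):
    e1,d1=ray(t,p);e2,d2=ray(s,q)
    a=np.linalg.lstsq(np.c_[d1,-d2],e2-e1,rcond=None)[0];P=e1+a[0]*d1;Q=e2+a[1]*d2
    return np.round((P+Q)/2,1),round(np.linalg.norm(P-Q),1)
print("tip",tri((456.5,284),(178,125)), atz(t,(456.5,284),124.6), atz(s,(178,125),124.6))
print("lip end",atz(t,(263,248),28))
tip=atz(t,(456.5,284),124.6);piv=atz(t,(314,256.5),60)
u=piv-tip;u[2]=0;print("piv",piv,np.linalg.norm(u));u/=np.linalg.norm(u)
print("u",u,"bar_end",tip+19.2*u)
for n,p,z in(("seal",(338,318),8),("seal",(407,333),8),("die",(388,178),40)):print(n,atz(t,p,z))
y=cv2.Rodrigues(observe()["tool_rot"])[0][:,1]
print("turn",np.degrees(np.arctan2(u[1],u[0])-np.arctan2(y[1],y[0])))
E
```

```text
tip (array([405.7, -87. , 116.8]), np.float64(2.9)) [405.91139138 -85.4881846  124.6       ] [414.07918792 -79.40344566 124.6       ]
lip end [468.28473151 232.05965677  28.        ]
piv [451.7263397  141.09642224  60.        ] 231.17005330660433
u [0.19818721 0.98016418 0.        ] bar_end [409.71658585 -66.66903225 124.6       ]
seal [344.47336041  91.90127223   8.        ]
seal [319.95874298 -34.27963543   8.        ]
die [602.55560174   1.87195024  40.        ]
turn 146.29217676966408
```

Call:
servo_tool --pt "0 0.014 0.03 -0.002 -3" --pt "0 0.014 0.03 -0.002 -3" --pt "0 0.014 0.03 -0.002 -3" --pt "0 0.014 0.03 -0.002 -3" --pt "0 0.014 0.03 -0.002 -3" --pt "0 0.014 0.03 -0.002 -3" --pt "0 0.014 0.03 -0.002 -3" --pt "0 0.014 0.03 -0.002 -3" --pt "0 0.014 0.03 -0.002 -3" --pt "0 0.014 0.03 -0.002 -3" --pt "0 0.014 0.03 -0.002 -2" --pt "0 0.014 0.03 -0.002 -2"

```text
clock: 2.3
tool_pos: [377.0, -147.5, 207.5]
tool_rot: [3.124, -0.324, 0.001]
contact_force: [-0.3, 0.6, -1.4]
opening: 0.1
grasp_force: 0.0
```

Call:
servo_tool --pt "0 0.011 0.027 -0.01 0" --pt "0 0.011 0.027 -0.015 0" --pt "0 0.011 0.026 -0.015 0" --pt "0 0 0 -0.015 0" --pt "0 0 0 0 0" --pt "0 0 0 0 0"

```text
clock: 2.8
tool_pos: [409.1, -68.6, 152.1]
tool_rot: [-3.125, 0.319, 0.003]
contact_force: [0.5, -1.1, 0.1]
opening: 0.2
grasp_force: 0.0
```

```bash
python3 - <<'E'
from h import *
o=observe();print(o["tool_pos"],o["contact_force"])
a=camera("scene")["frame"][60:270,120:330];w=camera("wrist");
cv2.imwrite("pics/s2.png",np.hstack([cv2.resize(a,(420,420),interpolation=2),w["frame"][:,90:470]]))
E
```

```text
[409.07903576 -68.58929917 152.06013849] [ 0.47376259 -1.11795966  0.05105943]
```

View pics/s2.png

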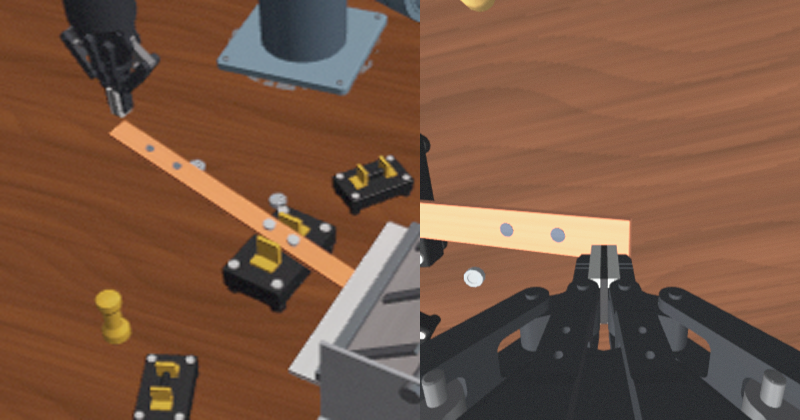

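The scene crop shows the shut fingertips just above the raised tip. In the wrist crop the bar's tip edge is at about x=630, y 221–258. I'll check the lateral offset with the wrist calibration.

```bash
python3 - <<'E'
from h import *
o=observe();w=camera("wrist");T=np.array(w["tool_from_camera"]);K=np.array(w["camera_matrix"])
R=cv2.Rodrigues(o["tool_rot"])[0];C=R@T[:3,:3];e=R@T[:3,3]+o["tool_pos"]
def at(p,z):
    d=C@np.linalg.inv(K)@np.array([*p,1.]);return np.round(e+d*(z-e[2])/d[2],1)
print("eye",e,"corners",at((300,221),124.6),at((300,258),124.6))
q=C.T@(o["tool_pos"]-e);q=K@q;print("tcp px",q[:2]/q[2])
for X in((409,-67,119),(406,-85.5,124.6)):
    q=K@(C.T@(np.array(X)-e));print(X,q[:2]/q[2])
u=np.array([.198,.980])
for z in (119,124.6): # upper edge at col 250,300 ; +-15mm centre
    print(z,at((176,231),z), at((228,235),z))
E
```

```text
eye [481.85873055 -84.5258612  295.17598828] corners [418.5 -88.3 124.6] [393.4 -83.8 124.6]
tcp px [273.76211024 260.009668  ]
(409, -67, 119) [269.82507698 237.76382117]
(406, -85.5, 124.6) [299.14496285 240.00925805]
119 [426.1  -8.2 119. ] [416.5 -40.6 119. ]
124.6 [427.9 -10.7 124.6] [418.6 -42.  124.6]
```

Call:
servo_tool --pt "0 0 0.001 -0.012 0" --pt "0 0 0 -0.012 0" --pt "0 0 0 -0.005 0" --pt "0 0 -0.001 -0.005 0" --pt "0 0 -0.001 -0.005 0" --pt "0 -0.001 -0.001 -0.005 0" --pt "0 0 -0.001 -0.005 0" --pt "0 0 -0.001 -0.005 0" --pt "0 0 -0.001 -0.005 0" --pt "0 0 0 0 0"

```text
clock: 3.78
tool_pos: [410.0, -75.8, 94.3]
tool_rot: [3.123, -0.322, 0.005]
contact_force: [0.6, -2.4, 5.9]
opening: 0.0
grasp_force: 2.6
```

Contact is about 6 N and the bar is going down, so I'll carry on.

Call:
servo_tool --pt "0 0 -0.001 -0.005 0" --pt "0 0 -0.001 -0.005 0" --pt "0 -0.001 -0.001 -0.005 0" --pt "0 0 -0.001 -0.005 0" --pt "0 0 0 -0.005 0" --pt "0 0 0 -0.005 0" --pt "0 0 0 -0.005 0" --pt "0 0 0 -0.005 0" --pt "0 0 0 -0.005 0" --pt "0 0 0 0 0"

```text
clock: 4.62
tool_pos: [409.7, -80.2, 49.7]
tool_rot: [3.122, -0.321, 0.008]
contact_force: [-0.5, -3.1, 9.8]
opening: 0.2
grasp_force: 4.6
```

```bash
python3 - <<'E'
from h import *
a=camera("scene")["frame"][60:270,120:330];w=camera("wrist")
cv2.imwrite("pics/s3.png",np.hstack([cv2.resize(a,(420,420),interpolation=2),w["frame"][:,90:470]]))
E
```

```text
(no output)
```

View pics/s3.png

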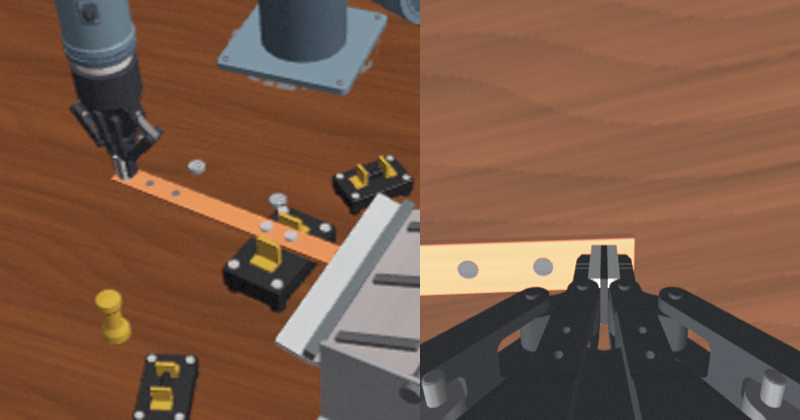

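The bar is following, the flap is opening, and the base, die and seals have not moved. Fingers are centred at the tip of the bar, near (605,260).

Call:
servo_tool --pt "0 0 0 -0.005 0" --pt "0 0 0 -0.005 0" --pt "0 0 0 -0.005 0" --pt "0 0 0 -0.005 0" --pt "0 0 0 -0.004 0" --pt "0 0 0 -0.004 0" --pt "0 0 0 -0.002 0" --pt "0 0 0 0 0" --pt "0 0 0 0 0" --pt "0 0 0 0 0" --pt "0 0 0 0 0"

```text
clock: 5.63
tool_pos: [409.9, -80.2, 19.8]
tool_rot: [3.122, -0.321, 0.008]
contact_force: [-0.5, -3.4, 5.9]
opening: -0.1
grasp_force: 3.6
```

```bash
python3 - <<'E'
from h import *
a=camera("scene")["frame"][60:270,120:330];t=camera("top");o=observe()
cv2.imwrite("pics/s4.png",np.hstack([cv2.resize(a,(420,420),interpolation=2),t["frame"][:,150:530]]))
print(o["clock"],o["tool_pos"],o["contact_force"])
E
```

```text
5.7333 [409.87742275 -80.24273437  19.84705245] [-1.03939126 -3.5839573   5.94334892]
```

View pics/s4.png

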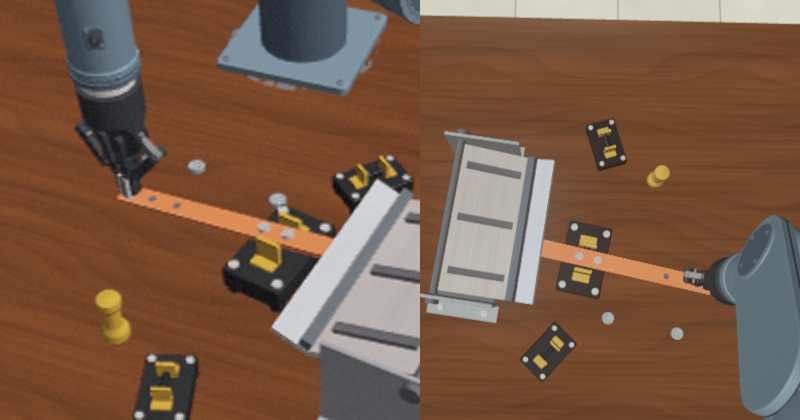

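The bar end is about 20 mm above the desk, with the flap wide open and a steady 6 N push. The base (top crop 585,258), die and seals are where they started.

```bash
python3 -c "
from workcell import *
print(close_job())"
```

```text
the job is handed in; nothing more can be done
None
```

The job is handed in with the fingertips holding the bar's long end about 20 mm above the desk at roughly 6 N and the flap lifted well open; the base, die and seals look unmoved in the last pictures, but I could not read the flap angle directly and the hand-in returned no verdict.

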